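# Set a gearbox band adjuster by clicks

### The arm

A 6-joint arm with a two-finger parallel gripper is mounted at the origin on the work surface. World frame = base frame: x ahead of the robot, y to its left, z up, the work surface at z = 0. Lengths are in m, angles in degrees, forces in N, time in s.
With the tool pointing down it reaches from about 0.375 to 0.9 m from the base axis. Payload 3.1 kg.
Tool frame: the origin (TCP) lies at the very end of the fingers, on their centre line; the grasp point (between the pads) lies 19 mm behind it; z points along the fingers, y is the line along which they close (so a half turn about z gives the same grasp; the last joint's range is limited). The gripper opens to 87 mm and grips with 3 to 60 N. Pads are 19 mm wide; open, the fingers measure 117 mm over their backs; the gripper's body (75 mm by 190 mm) begins 51 mm behind the grasp point.
Start: joints at [-81.732, 30.224, 82.088, -0, 67.689, -10.227], TCP at [0.198, -0.593, 0.223] pointing down, gripper open.
Joint ranges: [-176.69, 176.69], [-43.24, 126.21], [12.49, 139.97], [-82, 262], [0, 151.66], [-163.58, 163.58]. Speed limits (degrees/s): [159.86, 159.86, 180, 180, 180, 180].

### API

Orientations are given as a 3x3 rotation matrix whose columns are the frame's x, y, z axes.
In Python, from rig import bot, imaging gives the robot as it stands.
- The arm moves only by the tool drive_tool, never from a script. Its argument "deltas" is text: rows parted by semicolons, each of 5 numbers parted by spaces: the finger opening in mm, from 0 to 87, then the shift along the world's x, y, z in mm, then the turn about the world's z in rad. In form: jaw dx dy dz twist; .... A call has 1 to 12 rows; each row is the pose to reach, as a shift and turn from the pose commanded when the call began; what a row does not reach only later rows make up. A row lasts 1/10 s, in which the tool goes at most 50 mm and 8.59 degrees, less where a joint would pass 70% of its speed; a pose out of reach is approached as far as the arm can. A call with a gripper value outside its range is refused whole. The fingers move at their own pace and stop on an object; the grip force is fixed at half the most. Time passes only in rows, so rows that repeat a pose let the fingers close. It gives the time, the measured TCP pose, the force, the opening and the grip force at its end, in the units of the state.
- bot.read_state(): the state, without advancing time (a new reading comes with each control period).
- imaging.capture(name): name is "side" or "top" or "wrist"; returns the picture (384x512x3 uint8, red, green, blue); there is no depth.
- imaging.camera_model(name): a dict with "fx", "fy", "cx", "cy" (pixels), "T" (4x4, takes a point from camera to world coordinates). Camera axes: x right, y down, z forward; pixel columns grow to the right and rows downward; lengths in m; the calibration is good to about 2 mm. A picture is of the moment at which its call begins: read the wrist's pose just before it. camera_model takes no time and is no camera call; for the wrist camera it gives the pose at the moment of the call.
- bot.hand_in(): hands the job in; it is judged then, once.
The state is a dict: "time_s": time; "joint_positions": joint angles; "qvel": joint speeds; "tau": joint torques, N m; "position": TCP position; "tcp_rot": TCP orientation; "force": force on the tool from outside, world axes, zero at the start; "moment": the same for the moment, N m; "opening": opening from 0.0 (shut) to 1.0 (fully open); "grasp_force": force on a finger pad.
Only numpy, scipy, OpenCV 4.12 (cv2) and the standard library are available. Lean on these libraries where they do the work, as an engineer would, in place of code of your own. Each camera call takes 0.05 s, during which the arm holds its last target. There are 200 camera calls.

### The job

Set the click-stop band adjuster on the gearbox cover: turn the dial clockwise until it is seated firmly against its stop pin (about 0.55 N m in all; do not force it, 1.1 N m ruins the band), then back it off anticlockwise exactly three clicks, and slide the lock fully home into the dial to keep it there. Let go of everything and leave the other parts on the bench where they are.

Things in the scene. Friction and masses are not known exactly. Their poses are not given: they have to be found in the camera images.
- adjuster: the gearbox servo cover, a ribbed aluminium casting 130 x 210 x 45 mm fixed to the bench, with the dial, stop pin and lock on its flat top (z = 45 mm). Origin under its centre; x across its short side, y along its long side, z up
- dial_grip (a point): point on the dial's upright axis (adjuster x 0, y -40 mm), 42 mm above the cover, turning with the dial, x along its black grip bar: 46 mm long, 14 wide, from 16 to 52 mm above the cover; grip across the width, fingertips 20 mm or more above the cover. Under the bar a steel wheel of 12 pointed teeth, radius 33, top at 16 mm; a steel lug on +x reaches radius 44, top at 19 mm
- dial (a joint): turn of the dial in rad, growing anticlockwise seen from above; at 0 the bar lies along the adjuster's x. Rest positions (clicks) every 0.524: 0, 0.524, 1.047, 1.571...; a click takes about 0.2 N m; let go, it falls into the nearest. At about -0.03 the lug meets the stop pin: clicks count from the rest position 0 beside it. Starts two to four clicks out
- stop_pin: fixed, rigid upright steel pin, 8 mm across, 19 mm tall, on the cover 40 mm from the dial's axis; the dial's lug meets it when turned fully clockwise. Torque on the dial is the lug's push on the pin (N) times 0.04 m, plus about 0.1 N m of the click spring; a push of 6 to 25 N is right. Origin at its foot
- lock_tab (a point): point on the middle of the lock's upright steel tab, 30 mm above the cover; the tab is 24 mm wide along the adjuster's x, 10 mm thick along its y, from 2 to 46 mm above the cover. It slides on the cover on a flat bar towards the dial, along the adjuster's -y, against about 3 N of friction, and stays where left
- lock (a joint): travel of the lock in m: 0 fully out, 0.014 fully home against its end stop, its round nose between two teeth of the dial. It goes home only with the dial at a rest position
- bearing: bearing ring, 52 mm across, 15 mm tall, bystander
- washer: brass thrust washer, 60 mm across, 5 mm thick, bystander
- socket: steel hex-drive socket, 27 mm across, 34 mm tall, bystander
- gear: dark pinion gear, 59 mm across, 26 mm tall, bystander
- spanner: wrench lying on the bench, 190 mm long, bystander
- driver: screwdriver lying on the bench, 200 mm long, bystander
Mind the look-alikes: they are no part of the job. What is shaped like the adjuster but purple is not meant.

How it is judged (in metres and radians):
On the way, in this order (a step that is already met when the one before it is completed fails the run):
1. the dial is seated: its lug presses on the stop pin with more than 6 N (contact force between dial and stop_pin above 6 N), for 0.1 s.
2. the dial is backed off to the third click (value of joint dial between 1.42 and 1.72 rad), for 0.2 s.
3. the lock is home (value of joint lock above 0.0115 m), for 0.1 s.
At the end, for the whole second after the job is handed in: after seating, the dial rests at the third click from the stop (1.571 rad, within 0.15 rad), still, and the lock is home (within 2.5 mm of its end stop) (all of step 2 and value of joint lock above 0.0115 m and velocity of joint dial between -0.1 and 0.1 rad/s); the robot touches nothing.
It fails at once if the dial is forced: its lug presses on the stop pin with more than 25 N (contact force between dial and stop_pin above 25 N).
It fails at once if a part lying on the bench is moved by more than 25 mm (distance of any of bearing, washer, socket, gear, spanner, driver from where it was at the start of the episode above 0.025 m).
It also fails if it takes over 72 s, if anything falls off the work surface, if the arm or the gripper's body presses on something with over 40 N, if the wrist force passes 120 N, or if a joint passes its speed limit or range.

## Working session

There is one attempt and no reset: what is moved stays moved. The work goes in short steps, Python scripts to look and compute and a tool call to move; the robot and the scene stay as the last step left them, time stands still between calls to the robot, and variables do not carry over. Pictures are saved under pics/ and viewed, at most 10 in all, crops included, and the job is handed in when it is done.

Besides the shell and the picture viewer there is one more tool, called after "Request:" by a JSON object that holds its "method" and its "body". drive_tool: Moves the arm, as the interface text tells. Its arguments: {"type":"object","properties":{"deltas":{"type":"string"}},"required":["deltas"]}

```bash
ls; mkdir -p pics; python3 - <<'E'
from rig import bot, imaging
import cv2, numpy as np
for n in ("top","side"):
    im=imaging.capture(n); cv2.imwrite(f"pics/{n}0.png",im[:,:,::-1])
    m=imaging.camera_model(n); print(n,{k:np.round(v,4) for k,v in m.items()})
s=bot.read_state(); print(s["time_s"],s["position"],np.round(s["tcp_rot"],3),s["force"])
E
```

```text
pics
top {'fx': np.float64(379.1256), 'fy': np.float64(379.1256), 'cx': np.float64(250.6944), 'cy': np.float64(194.3265), 'T': array([[ 0.011 , -0.9962,  0.0863,  0.3863],
       [-0.9998, -0.0096,  0.016 , -0.0352],
       [-0.0151, -0.0865, -0.9961,  1.2104],
       [ 0.    ,  0.    ,  0.    ,  1.    ]])}
side {'fx': np.float64(388.451), 'fy': np.float64(388.451), 'cx': np.float64(255.9583), 'cy': np.float64(193.3028), 'T': array([[-0.9054, -0.3095,  0.2907,  0.1043],
       [-0.4245,  0.6721, -0.6067,  0.7827],
       [-0.0076, -0.6727, -0.7399,  1.0542],
       [ 0.    ,  0.    ,  0.    ,  1.    ]])}
0.1 [ 0.1981737  -0.59203329  0.22165726] [[ 0.948  0.317 -0.   ]
 [ 0.317 -0.948  0.002]
 [ 0.    -0.002 -1.   ]] [-0.06424237  0.48200313 -0.63002227]
```

View pics/top0.png

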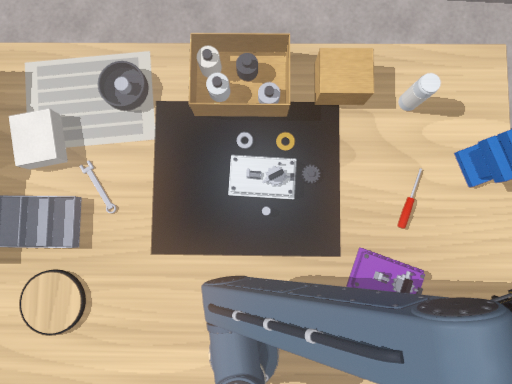

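View pics/side0.png

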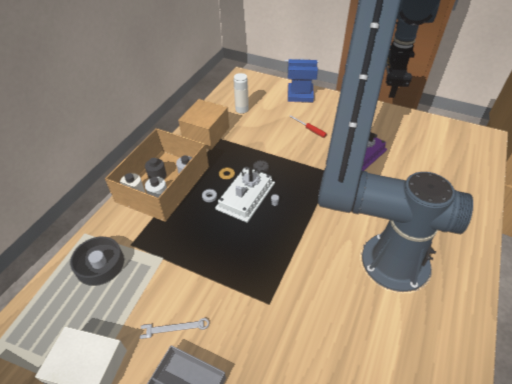

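The cover is the silver/white one at top pixel (263,177), with its dial at (276,175) and its lock tab at (254,174). The one look-alike is the purple unit at (385,280), which is rejected. Bystanders near the cover are the bearing (245,140), washer (285,141), gear (311,174) and socket (266,211). Next I'll take a close crop and measure.

```bash
cat > h.py <<'E'
import numpy as np, cv2
from rig import bot, imaging
def ray(m,u,v,z):
    d=m["T"][:3,:3]@np.array([(u-m["cx"])/m["fx"],(v-m["cy"])/m["fy"],1]); o=m["T"][:3,3]
    return o+d*(z-o[2])/d[2]
def proj(m,p):
    q=np.linalg.inv(m["T"])@np.append(p,1); return np.array([m["fx"]*q[0]/q[2]+m["cx"],m["fy"]*q[1]/q[2]+m["cy"]])
E
python3 - <<'E'
from h import *
im=cv2.imread("pics/top0.png"); m=imaging.camera_model("top")
c=im[145:215,215:335]; cv2.imwrite("pics/topcrop.png",cv2.resize(c,None,fx=6,fy=6,interpolation=cv2.INTER_CUBIC))
hsv=cv2.cvtColor(im,cv2.COLOR_BGR2HSV)
k=((hsv[:,:,2]>150)&(hsv[:,:,1]<50)).astype(np.uint8); w=np.zeros_like(k); w[152:203,222:302]=1; k*=w
k=cv2.morphologyEx(k,cv2.MORPH_CLOSE,np.ones((5,5)))
cs,_=cv2.findContours(k,0,2); cc=max(cs,key=cv2.contourArea)
b=cv2.boxPoints(cv2.minAreaRect(cc)); print(b)
P=np.array([ray(m,u,v,0.045) for u,v in b]); print(P.round(4), P.mean(0), [np.linalg.norm(P[i]-P[i-1]) for i in range(4)])
E
```

```text
[[227.7004  194.79378]
 [230.22957 154.32686]
 [295.84827 158.42802]
 [293.3191  198.89494]]
[[ 0.4852  0.0546  0.045 ]
 [ 0.6118  0.0488  0.045 ]
 [ 0.6006 -0.1554  0.045 ]
 [ 0.4745 -0.1477  0.045 ]] [ 0.54302416 -0.0499459   0.045     ] [np.float64(0.20261729293597394), np.float64(0.12678886931844713), np.float64(0.2044902960028986), np.float64(0.12633421838194148)]
```

View pics/topcrop.png

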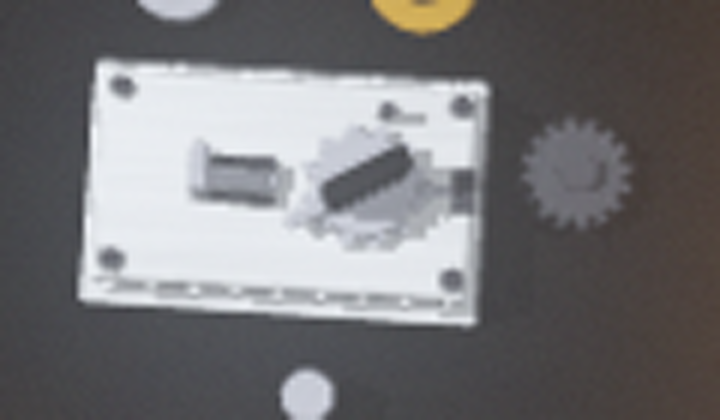

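The crop shows the silver adjuster. The dial axis is near top pixel (276,176), the stop pin at (280,163) and the lock tab at about (255,174). The lug points lower left at (264,181), so the dial is about 120° out, which is four clicks. The measured box is 203 x 127 mm against a nominal 210 x 130, so it fits. I'm moving above the dial.

Request:
{"method": "drive_tool", "body": {"deltas": "87 0 0 40 0; 87 340 503 40 1.72; 87 340 503 40 1.72; 87 340 503 40 1.72; 87 340 503 40 1.72; 87 340 503 40 1.72; 87 340 503 40 1.72; 87 340 503 40 1.72; 87 340 503 40 1.72; 87 340 503 40 1.72; 87 340 503 40 1.72; 87 340 503 40 1.72"}}

```text
time_s: 1.3
position: [0.5069, -0.135, 0.2623]
tcp_rot: [[-0.397, 0.918, -0.0], [0.918, 0.397, 0.0], [0.0, -0.0, -1.0]]
force: [0.5, -0.3, 0.2]
opening: 1.0
grasp_force: 0.0
```

Request:
{"method": "drive_tool", "body": {"deltas": "87 0 0 0 0; 87 0 0 0 0; 87 0 0 0 0"}}

```text
time_s: 1.6
position: [0.5056, -0.1377, 0.2622]
tcp_rot: [[-0.39, 0.921, -0.001], [0.921, 0.39, -0.0], [0.0, -0.001, -1.0]]
force: [-0.0, -0.3, -0.0]
opening: 0.997
grasp_force: 0.0
```

```bash
python3 - <<'E'
from h import *
s=bot.read_state(); m=imaging.camera_model("wrist"); im=imaging.capture("wrist")
print(s["position"],np.degrees(np.arctan2(s["tcp_rot"][1][0],s["tcp_rot"][0][0])),s["moment"],s["joint_positions"])
print({k:np.round(v,4) for k,v in m.items()})
cv2.imwrite("pics/w1.png",cv2.resize(im[:,:,::-1],(768,576)))
t=imaging.capture("top"); cv2.imwrite("pics/top1.png",t[:,:,::-1])
E
```

```text
[ 0.5056383  -0.13766445  0.2622451 ] 112.95602149160402 [-0.03389249 -0.1245263   0.01705551] [-2.74379846e+01  1.96925975e+01  9.36754441e+01 -3.80715620e-02
  6.66811580e+01 -5.03789285e+01]
{'fx': np.float64(311.3487), 'fy': np.float64(311.3487), 'cx': np.float64(254.1345), 'cy': np.float64(195.8831), 'T': array([[ 9.203e-01,  3.743e-01,  1.141e-01,  4.735e-01],
       [ 3.913e-01, -8.802e-01, -2.685e-01, -6.300e-02],
       [-1.000e-04,  2.917e-01, -9.565e-01,  4.247e-01],
       [ 0.000e+00,  0.000e+00,  0.000e+00,  1.000e+00]])}
```

View pics/w1.png

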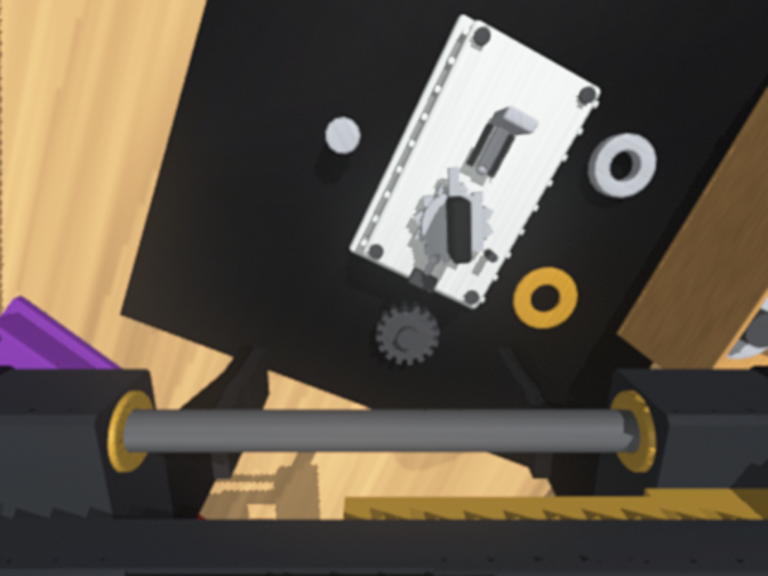

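Wrist view: the dial bar is at (458,230), its lug points up at (455,180), the stop pin is at (490,255) and the lock tab top is at (517,118). The cover corners are near (463,17), (600,92), (478,308) and (352,248).

```bash
python3 - <<'E'
from h import *
m=imaging.camera_model("wrist"); im=imaging.capture("wrist")[:,:,::-1].copy()
g=cv2.cvtColor(im,cv2.COLOR_BGR2GRAY)
k=(g<60).astype(np.uint8)
k[:122]=0;k[182:]=0;k[:,:285]=0;k[:,325:]=0
cs,_=cv2.findContours(k,0,2)
for c in sorted(cs,key=cv2.contourArea)[-2:]:
    r=cv2.minAreaRect(c); P=np.array([ray(m,u,v,.097) for u,v in cv2.boxPoints(r)])
    print(cv2.contourArea(c),np.round(r[0],1),r[1],P.round(4).tolist(),P.mean(0).round(4))
# cover: bright low-sat
h=cv2.cvtColor(im,cv2.COLOR_BGR2HSV); w=((h[:,:,2]>130)&(h[:,:,1]<40)).astype(np.uint8)
w[:,:230]=0;w[:,402:]=0;w[208:]=0
w=cv2.morphologyEx(w,cv2.MORPH_OPEN,np.ones((3,3)))
cs,_=cv2.findContours(w,0,2); c=max(cs,key=cv2.contourArea)
P=np.array([ray(m,u,v,.045)[:2] for u,v in cv2.convexHull(c)[:,0]],np.float32)
r=cv2.minAreaRect(P); B=cv2.boxPoints(r); print("cover",r,B.round(4).tolist())
for n,p in dict(tabtop=(517,118,.091),pin=(490,255,.064)).items(): print(n,ray(m,p[0]/1.5,p[1]/1.5,p[2]).round(4))
E
```

```text
0.0 [324. 168.] (2.0, 0.0) [[0.5698, -0.0988, 0.097], [0.5698, -0.0988, 0.097], [0.5688, -0.0968, 0.097], [0.5688, -0.0968, 0.097]] [ 0.5693 -0.0978  0.097 ]
534.0 [305.5 152. ] (42.34419631958008, 14.084443092346191) [[0.5268, -0.0735, 0.097], [0.5401, -0.0674, 0.097], [0.561, -0.1072, 0.097], [0.5473, -0.1135, 0.097]] [ 0.5438 -0.0904  0.097 ]
cover ((0.5446348786354065, -0.05076310783624649), (0.1937781274318695, 0.12291819602251053), 87.0675277709961) [[0.478300005197525, -0.1444000005722046], [0.6011000275611877, -0.15070000290870667], [0.6110000014305115, 0.042899999767541885], [0.48820000886917114, 0.04910000041127205]]
tabtop [ 0.5491 -0.0085  0.091 ]
pin [ 0.583  -0.1022  0.064 ]
```

Request:
{"method": "drive_tool", "body": {"deltas": "45 37.5 47.5 0 0.072; 45 37.5 47.5 0 0.072; 45 37.5 47.5 -40 0.072; 45 37.5 47.5 -80 0.072; 45 37.5 47.5 -120 0.072; 45 37.5 47.5 -150 0.072; 45 37.5 47.5 -150 0.072; 45 37.5 47.5 -150 0.072; 45 37.5 47.5 -150 0.072"}}

```text
time_s: 2.65
position: [0.5451, -0.0906, 0.1144]
tcp_rot: [[-0.456, 0.89, 0.003], [0.89, 0.456, -0.001], [-0.003, 0.002, -1.0]]
force: [0.7, -0.3, 0.1]
opening: 0.518
grasp_force: 0.0
```

```bash
python3 - <<'E'
from h import *
s=bot.read_state(); m=imaging.camera_model("wrist"); im=imaging.capture("wrist")
print(s["position"],np.degrees(np.arctan2(s["tcp_rot"][1][0],s["tcp_rot"][0][0])),s["moment"],s["opening"])
a=im[:,:,::-1].copy()
for p in [s["position"]]: print(proj(m,p)*1.5)
cv2.imwrite("pics/w2.png",cv2.resize(a,(768,576)))
E
```

```text
[ 0.54511122 -0.09056245  0.11435159] 117.10835895983809 [ 0.03902847 -0.18138933  0.01456226] 0.5179618658572993
[382.0415333  372.99131531]
```

View pics/w2.png

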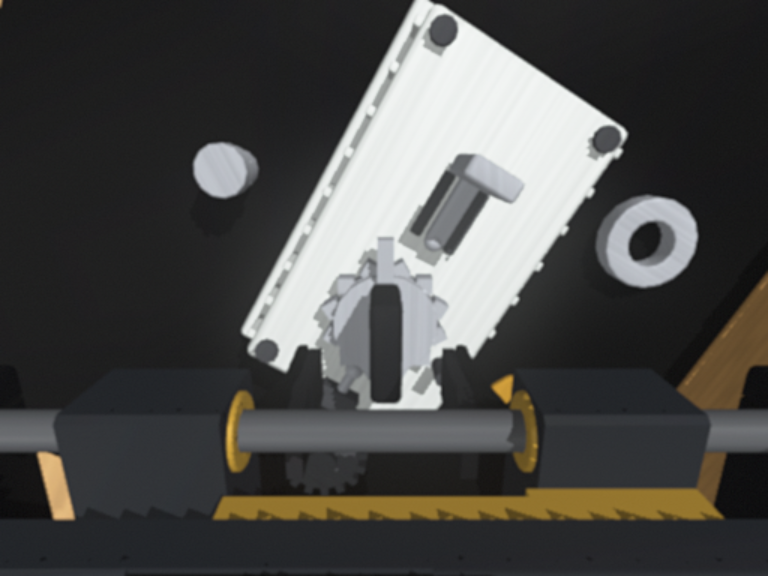

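The bar is at (385,343), upright in the image and between the fingers, with the lug above it at (386,245). Next I check its centre, then descend.

```bash
python3 - <<'E'
from h import *
m=imaging.camera_model("wrist")
a,b=[ray(m,385.5/1.5,v/1.5,.097) for v in (286,401)]
print(a,b,(a+b)/2,np.linalg.norm(a-b))
t=ray(m,490/1.5,178/1.5,.091); print("tab",t)
E
```

```text
[ 0.53297877 -0.06341628  0.097     ] [ 0.55683433 -0.10952619  0.097     ] [ 0.54490655 -0.08647124  0.097     ] 0.051915425698071276
tab [ 0.54983865 -0.0078344   0.091     ]
```

Request:
{"method": "drive_tool", "body": {"deltas": "45 -1.5 0.5 -15 0; 45 -1.5 0.5 -30 0; 45 -1.5 0.5 -44 0; 45 -1.5 0.5 -44 0; 45 -1.5 0.5 -44 0; 45 -1.5 0.5 -44 0"}}

```text
time_s: 3.3
position: [0.5433, -0.0894, 0.07]
tcp_rot: [[-0.456, 0.89, 0.003], [0.89, 0.456, -0.001], [-0.002, 0.002, -1.0]]
force: [-0.0, 0.2, 0.1]
opening: 0.519
grasp_force: 0.0
```

Request:
{"method": "drive_tool", "body": {"deltas": "0 0 0 0 0; 0 0 0 0 0; 0 0 0 0 0; 0 0 0 0 0; 0 0 0 0 0; 0 0 0 0 0; 0 0 0 0 0; 0 0 0 0 0"}}

```text
time_s: 4.1
position: [0.5454, -0.0876, 0.0687]
tcp_rot: [[-0.455, 0.891, 0.006], [0.891, 0.455, 0.002], [-0.001, 0.006, -1.0]]
force: [6.5, 7.6, -2.3]
opening: 0.159
grasp_force: 30.0
```

Request:
{"method": "drive_tool", "body": {"deltas": "0 2 2 0 0; 0 2 2 0 0; 0 2 2 0 0"}}

```text
time_s: 4.4
position: [0.5455, -0.0874, 0.0687]
tcp_rot: [[-0.456, 0.89, 0.003], [0.89, 0.456, -0.001], [-0.002, 0.002, -1.0]]
force: [3.5, 1.0, -1.8]
opening: 0.159
grasp_force: 30.0
```

```bash
cat > st.py <<'E'
from h import *
s=bot.read_state()
print(s["time_s"],np.round(s["position"],4),"yaw",round(np.degrees(np.arctan2(s["tcp_rot"][1][0],s["tcp_rot"][0][0])),2),"F",np.round(s["force"],1),"M",np.round(s["moment"],3),s["opening"])
E
python3 st.py
```

```text
4.4 [ 0.5455 -0.0874  0.0687] yaw 117.13 F [ 3.5  1.  -1.8] M [ 0.021 -0.702  0.016] 0.15942950341600295
```

Request:
{"method": "drive_tool", "body": {"deltas": "0 3 2 0 -0.1; 0 3 2 0 -0.2; 0 3 2 0 -0.3; 0 3 2 0 -0.4; 0 3 2 0 -0.52; 0 3 2 0 -0.52; 0 3 2 0 -0.52"}}

```text
time_s: 5.1
position: [0.548, -0.0867, 0.0687]
tcp_rot: [[0.044, 0.999, 0.002], [0.999, -0.044, -0.002], [-0.002, 0.002, -1.0]]
force: [1.6, -5.5, -1.6]
opening: 0.157
grasp_force: 30.0
```

```bash
python3 st.py
```

```text
5.1 [ 0.548  -0.0867  0.0687] yaw 87.49 F [ 1.6 -5.5 -1.6] M [-0.983 -0.359 -0.016] 0.15695538693300937
```

Request:
{"method": "drive_tool", "body": {"deltas": "0 0.5 -3 0 -0.1; 0 0.5 -3 0 -0.2; 0 0.5 -3 0 -0.3; 0 0.5 -3 0 -0.4; 0 0.5 -3 0 -0.5; 0 0.5 -3 0 -0.6; 0 0.5 -3 0 -0.7; 0 0.5 -3 0 -0.8; 0 0.5 -3 0 -0.9; 0 0.5 -3 0 -1.05; 0 0.5 -3 0 -1.05; 0 0.5 -3 0 -1.05"}}

```text
time_s: 6.3
position: [0.5519, -0.0895, 0.0688]
tcp_rot: [[0.889, 0.458, 0.009], [0.458, -0.889, -0.002], [0.007, 0.006, -1.0]]
force: [8.1, -0.8, -5.6]
opening: 0.161
grasp_force: 30.0
```

```bash
python3 st.py
```

```text
6.3 [ 0.5519 -0.0895  0.0688] yaw 27.27 F [ 8.1 -0.8 -5.6] M [-0.322 -1.252 -0.062] 0.16053095040065476
```

Request:
{"method": "drive_tool", "body": {"deltas": "0 4 -1 0 0; 0 4 -1 0 -0.1; 0 4 -1.5 0 -0.2; 0 4 -2 0 -0.3; 0 4 -3 0 -0.4; 0 4 -3.5 0 -0.48; 0 4 -3.5 0 -0.50; 0 4 -3.5 0 -0.50; 0 4 -3.5 0 -0.50"}}

```text
time_s: 7.2
position: [0.5525, -0.0918, 0.0687]
tcp_rot: [[1.0, -0.024, 0.002], [-0.024, -1.0, -0.001], [0.002, 0.0, -1.0]]
force: [3.9, -1.8, -0.7]
opening: 0.161
grasp_force: 30.0
```

```bash
python3 st.py
```

```text
7.2 [ 0.5525 -0.0918  0.0687] yaw -1.37 F [ 3.9 -1.8 -0.7] M [-0.256 -0.668 -0.099] 0.1614342918262312
```

Request:
{"method": "drive_tool", "body": {"deltas": "0 0 0 0 -0.02; 0 0 0 0 -0.04; 0 0 0 0 -0.05; 0 0 0 0 -0.05"}}

```text
time_s: 7.6
position: [0.5525, -0.092, 0.0687]
tcp_rot: [[0.997, -0.075, 0.002], [-0.075, -0.997, -0.001], [0.002, 0.001, -1.0]]
force: [5.4, -2.3, -1.7]
opening: 0.162
grasp_force: 30.0
```

```bash
python3 st.py
```

```text
7.6 [ 0.5525 -0.092   0.0687] yaw -4.28 F [ 5.4 -2.3 -1.7] M [-0.377 -0.765  0.131] 0.16191317001065736
```

Request:
{"method": "drive_tool", "body": {"deltas": "0 0 0 0 -0.01; 0 0 0 0 -0.02; 0 0 0 0 -0.02"}}

```text
time_s: 7.9
position: [0.5525, -0.0921, 0.0687]
tcp_rot: [[0.996, -0.094, 0.002], [-0.094, -0.996, -0.001], [0.002, 0.001, -1.0]]
force: [3.9, -2.3, -1.7]
opening: 0.162
grasp_force: 30.0
```

```bash
python3 st.py
```

```text
7.9 [ 0.5525 -0.0921  0.0687] yaw -5.39 F [ 3.9 -2.3 -1.7] M [-0.43  -0.738  0.215] 0.1622521084954896
```

Request:
{"method": "drive_tool", "body": {"deltas": "0 0 0 0 -0.01; 0 0 0 0 -0.02; 0 0 0 0 -0.03; 0 0 0 0 -0.03"}}

```text
time_s: 8.3
position: [0.5526, -0.0921, 0.0687]
tcp_rot: [[0.993, -0.122, 0.001], [-0.122, -0.993, -0.002], [0.002, 0.002, -1.0]]
force: [5.3, -2.5, -1.8]
opening: 0.159
grasp_force: 30.0
```

```bash
python3 st.py
```

```text
8.3 [ 0.5526 -0.0921  0.0687] yaw -6.99 F [ 5.3 -2.5 -1.8] M [-0.399 -0.771  0.602] 0.15913824474223795
```

Request:
{"method": "drive_tool", "body": {"deltas": "0 0 0 0 0; 0 0 0 0 0; 0 0 0 0 0"}}

```text
time_s: 8.6
position: [0.5525, -0.0921, 0.0687]
tcp_rot: [[0.993, -0.122, 0.001], [-0.121, -0.993, -0.002], [0.002, 0.002, -1.0]]
force: [5.1, -2.6, -1.5]
opening: 0.159
grasp_force: 30.0
```

```bash
python3 st.py
```

```text
8.6 [ 0.5525 -0.0921  0.0687] yaw -6.98 F [ 5.1 -2.6 -1.5] M [-0.346 -0.749  0.589] 0.15879328147207958
```

Seated: Mz is about 0.59 N m, which is a push of about 12 N on the pin, held for more than 0.3 s. Now I back off three clicks, following the small circle that the grip offset makes.

Request:
{"method": "drive_tool", "body": {"deltas": "0 0 0.5 0 0.1; 0 0 1 0 0.22; 0 0 1.5 0 0.34; 0 -0.3 2.2 0 0.46; 0 -0.6 2.7 0 0.58; 0 -0.8 3.2 0 0.70; 0 -1.2 3.6 0 0.82; 0 -1.6 4 0 0.94; 0 -2 4.4 0 1.06; 0 -2.4 4.7 0 1.14; 0 -2.4 4.7 0 1.14; 0 -2.4 4.7 0 1.14"}}

```text
time_s: 9.8
position: [0.5502, -0.0875, 0.0687]
tcp_rot: [[0.528, 0.849, 0.002], [0.849, -0.528, -0.001], [-0.0, 0.002, -1.0]]
force: [4.3, -3.0, -1.3]
opening: 0.158
grasp_force: 30.0
```

```bash
python3 st.py
```

```text
9.8 [ 0.5502 -0.0875  0.0687] yaw 58.14 F [ 4.3 -3.  -1.3] M [-0.562 -0.833 -0.073] 0.1584404499885579
```

Dial is at about 61° (click 2). One more click.

Request:
{"method": "drive_tool", "body": {"deltas": "0 -0.5 0 0 0.1; 0 -1 0.2 0 0.2; 0 -1.5 0.3 0 0.3; 0 -2 0.3 0 0.4; 0 -2.2 0.3 0 0.505; 0 -2.2 0.3 0 0.505; 0 -2.2 0.3 0 0.505; 0 -2.2 0.3 0 0.505; 0 -2.2 0.3 0 0.505"}}

```text
time_s: 10.7
position: [0.5479, -0.0868, 0.0687]
tcp_rot: [[0.053, 0.999, 0.002], [0.999, -0.053, -0.001], [-0.001, 0.002, -1.0]]
force: [4.4, -1.9, -0.7]
opening: 0.158
grasp_force: 30.0
```

```bash
python3 st.py
```

```text
10.7 [ 0.5479 -0.0868  0.0687] yaw 86.98 F [ 4.4 -1.9 -0.7] M [-0.367 -0.914  0.032] 0.1578509700893347
```

Request:
{"method": "drive_tool", "body": {"deltas": "45 0 0 0 0; 45 0 0 0 0; 45 0 0 0 0; 45 0 0 0 0; 45 0 0 0 0; 45 0 0 0 0; 45 0 0 15 0; 45 0 0 30 0; 45 0 0 45 0; 45 0 0 90 0; 45 0 0 130 0; 45 0 0 130 0"}}

```text
time_s: 11.9
position: [0.5508, -0.0877, 0.2041]
tcp_rot: [[0.051, 0.999, 0.011], [0.999, -0.051, -0.004], [-0.004, 0.011, -1.0]]
force: [0.8, 0.0, 0.6]
opening: 0.515
grasp_force: 0.0
```

Request:
{"method": "drive_tool", "body": {"deltas": "0 0 0 0 0; 0 0 0 0 0; 0 0 0 0 0; 0 0 0 0 0; 0 0 0 0 0; 0 0 0 0 0"}}

```text
time_s: 12.5
position: [0.547, -0.0865, 0.198]
tcp_rot: [[0.051, 0.999, -0.001], [0.999, -0.051, 0.0], [0.0, -0.001, -1.0]]
force: [-0.2, 0.3, 0.6]
opening: 0.061
grasp_force: 0.0
```

```bash
python3 st.py; python3 - <<'E'
from h import *
m=imaging.camera_model("wrist"); im=imaging.capture("wrist")
cv2.imwrite("pics/w3.png",cv2.resize(im[:,:,::-1],(768,576)))
for p in [(.548,-.0916,.097),(.553,-.008,.091)]: print(proj(m,np.array(p))*1.5)
E
```

```text
12.5 [ 0.547  -0.0865  0.198 ] yaw 87.08 F [-0.2  0.3  0.6] M [ 0.025 -0.065  0.002] 0.06102538335792994
[384.54857281 303.06956543]
[386.31061347 155.78972975]
```

View pics/w3.png

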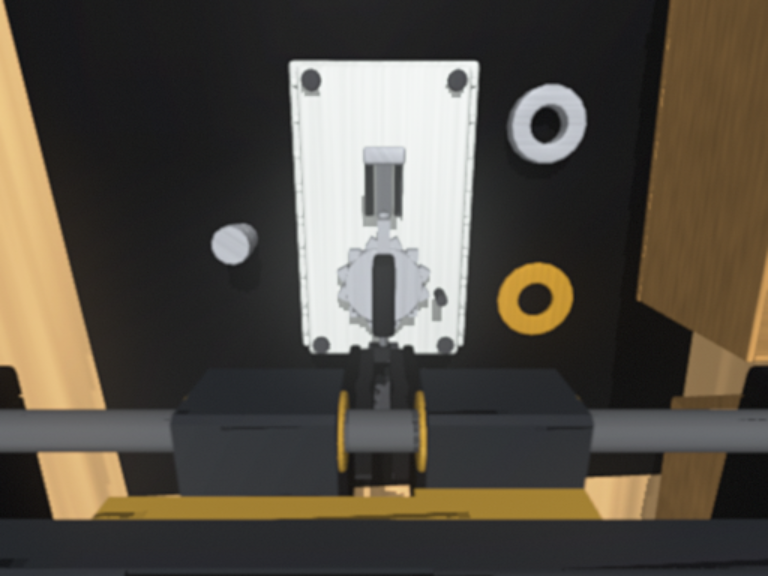

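The dial bar is upright at (384,295) with its lug up at (383,228), which is 90° and the third click. The lock tab top is at (384,156) and still out. I'll go behind the tab with the fingers shut and push along -y.

Request:
{"method": "drive_tool", "body": {"deltas": "0 2 40 0 0; 0 4 80 0 0; 0 5 112 0 0; 0 5 112 0 0; 0 5 112 0 0; 0 5 112 -40 0; 0 5 112 -80 0; 0 5 112 -110 0; 0 5 112 -138 0; 0 5 112 -138 0; 0 5 112 -138 0"}}

```text
time_s: 13.65
position: [0.5524, 0.0244, 0.0605]
tcp_rot: [[0.052, 0.999, -0.001], [0.999, -0.052, -0.0], [-0.0, -0.001, -1.0]]
force: [-1.0, -0.3, 0.2]
opening: 0.011
grasp_force: 0.0
```

```bash
python3 st.py
```

```text
13.65 [0.5524 0.0244 0.0605] yaw 87.0 F [-1.  -0.3  0.2] M [ 0.006 -0.078 -0.017] 0.011416230094549522
```

Request:
{"method": "drive_tool", "body": {"deltas": "0 -0.3 -5 0 0; 0 -0.5 -10 0 0; 0 -0.8 -15 0 0; 0 -1 -20 0 0; 0 -1 -23 0 0; 0 -1 -23 0 0"}}

```text
time_s: 14.25
position: [0.5515, 0.002, 0.0609]
tcp_rot: [[0.051, 0.999, 0.001], [0.999, -0.051, -0.0], [-0.0, 0.001, -1.0]]
force: [0.0, -0.7, 0.5]
opening: 0.004
grasp_force: 0.1
```

Request:
{"method": "drive_tool", "body": {"deltas": "0 0 -3 0 0; 0 -0.3 -6 0 0; 0 -0.3 -6 0 0"}}

```text
time_s: 14.55
position: [0.551, -0.0038, 0.0605]
tcp_rot: [[0.051, 0.999, 0.0], [0.999, -0.051, -0.0], [-0.0, 0.0, -1.0]]
force: [1.0, 2.0, 0.1]
opening: 0.004
grasp_force: 0.8
```

Request:
{"method": "drive_tool", "body": {"deltas": "0 -0.2 -3 0 0; 0 -0.4 -6 0 0; 0 -0.5 -9 0 0; 0 -0.6 -12 0 0; 0 -0.6 -12 0 0"}}

```text
time_s: 15.05
position: [0.5507, -0.0066, 0.061]
tcp_rot: [[0.057, 0.998, 0.002], [0.998, -0.057, 0.014], [0.014, 0.001, -1.0]]
force: [7.0, 34.7, 6.3]
opening: 0.006
grasp_force: 17.6
```

Request:
{"method": "drive_tool", "body": {"deltas": "0 0 -2 0 0; 0 0 -3 0 0; 0 0 -3 0 0"}}

```text
time_s: 15.35
position: [0.5507, -0.0067, 0.0611]
tcp_rot: [[0.058, 0.998, 0.002], [0.998, -0.058, 0.017], [0.018, 0.001, -1.0]]
force: [8.1, 43.8, 6.5]
opening: 0.005
grasp_force: 22.2
```

Request:
{"method": "drive_tool", "body": {"deltas": "0 0 15 0 0; 0 0 30 0 0; 0 0 40 0 0; 0 0 40 60 0; 0 0 40 140 0; 0 -5 -60 140 0; 0 -5 -72 140 0; 0 -5 -72 140 0; 0 -5 -72 140 0; 0 -5 -72 140 0"}}

```text
time_s: 16.35
position: [0.5446, -0.091, 0.2001]
tcp_rot: [[0.053, 0.999, -0.001], [0.999, -0.053, 0.001], [0.0, -0.001, -1.0]]
force: [-0.9, -0.5, 0.0]
opening: 0.004
grasp_force: 0.0
```

```bash
python3 st.py; python3 - <<'E'
from h import *
m=imaging.camera_model("wrist"); im=imaging.capture("wrist")
cv2.imwrite("pics/w4.png",cv2.resize(im[:,:,::-1],(768,576)))
for p in [(.548,-.0916,.097),(.553,-.008,.091)]: print(proj(m,np.array(p))*1.5)
E
```

```text
16.35 [ 0.5446 -0.091   0.2001] yaw 86.96 F [-0.9 -0.5  0. ] M [ 0.017 -0.024  0.026] 0.004398502083649148
[388.22904854 294.53503908]
[389.94926201 147.0463691 ]
```

View pics/w4.png

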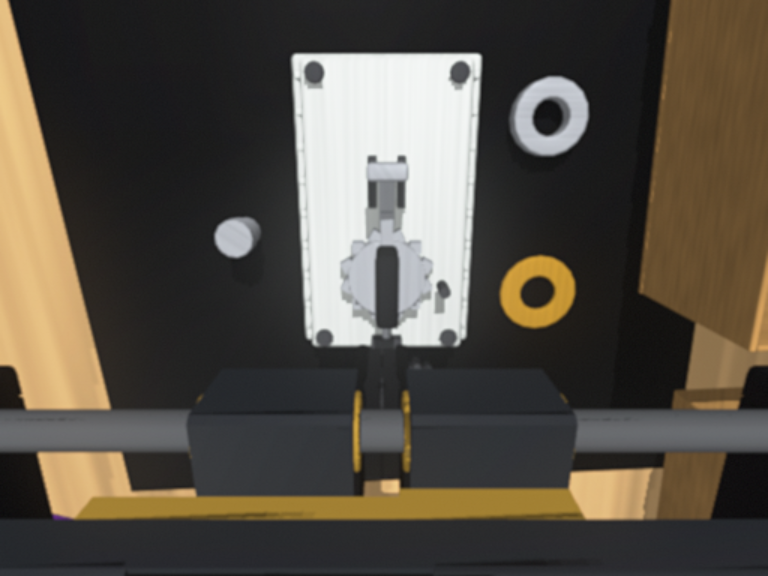

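The tab top is now at (387,171), where its fully-out position would project to about (390,147). That 24 px is 14 mm, so the lock is home. The bar is still upright at (387,287), so the dial is at the third click. The gripper is clear, so I'm handing in.

```bash
python3 -c "
from rig import bot; print(bot.hand_in())"
```

```text
the job is handed in; nothing more can be done
None
```

I seated the dial against its stop pin at about 0.59 N m (about 12 N on the pin), backed it off three clicks and pushed the lock its full 14 mm home; the arm was clear when I handed the job in, which returned no verdict.

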